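# Fit the dust nozzle facing the arrow

## Task

Fit the dust nozzle over the tapered spigot of the outlet plate on the bench, turned so that its mouth points the way the steel arrow on the plate points. Push or set it fully down on the plate, upright, and let go; leave the blanking cap standing where it is.

Things in the scene. Friction and masses are not known exactly. Their poses are not given: they have to be found in the camera images.
- nozzle: Loose grey plastic dust nozzle, about 0.12 kg, standing upright: a round tube 51 mm across, closed on top at 70 mm, open below (socket 44 mm wide, 46 deep), with a mouth piece sticking out to its +x. On top an upright thumb fin to grip across: 12 mm thick (y), 40 long (x), from 70 to 105 mm above the underside. Origin: centre of the underside, on the tube's axis; x points out of the mouth, z up.
- nozzle_mouth (a point): Centre of the nozzle's dark mouth opening: 70 mm along x from the tube's axis and 50 mm above its underside. The mouth piece is a neck 28 mm across ending in a box 50 mm wide (y) and 30 high, 48 to 70 mm from the axis. Same axes as the nozzle.
- blanking_cap: Loose grey plastic blanking cap, a bystander standing to the left or right of the nozzle: the same tube (51 mm across, 70 mm tall) and the same thumb fin up to 105 mm, but no mouth piece. Origin: centre of the underside; x along the fin, z up.
- outlet: Plywood plate, 130 x 130 x 12 mm, fixed on the bench; in its middle a dark spigot, 40 mm across at the foot, tapering to 20 mm at its top, 50 mm above the bench. A flat steel arrow, 31 to 64 mm from the axis, points along +x. The socket slips over with 2 mm play, turns freely, rests on the plate 12 mm above the bench. Origin: plate's underside (bench), on the spigot's axis; x as the arrow, z up.
There are look-alikes about, which are no part of the job. What is shaped like the nozzle but turquoise is not meant.

How it is judged (in metres and radians):
At the end, for the whole second after the job is handed in: The nozzle stands still and released over the spigot: its axis within 8 mm of the spigot's, its underside within 5 mm of the plate, upright within about 6 degrees, and its mouth out over the arrow, the mouth's centre within 20 mm to either side of the arrow's line (about 15 degrees) (horizontal distance between nozzle and outlet below 0.008 m and z of nozzle in the frame of outlet below 0.017 m and angle between nozzle's own z axis and vertical below 0.1 rad and x of nozzle_mouth in the frame of outlet above 0.05 m and y of nozzle_mouth in the frame of outlet between -0.02 and 0.02 m and linear speed of nozzle below 0.02 m/s); the robot touches nothing.
It fails at once if the blanking cap is shifted by more than 30 mm (distance of blanking_cap from where it was at the start of the episode above 0.03 m).
It also fails if it takes over 38 s, if anything falls off the work surface, if the arm or the gripper's body presses on something with over 40 N, if the wrist force passes 120 N, or if a joint passes its speed limit or range.

## Robot

A 6-joint arm with a two-finger parallel gripper is mounted at the origin on a cart in front of the work surface, level with it; the furniture and walls round the work are solid. World frame = base frame: x ahead of the robot, y to its left, z up, the work surface at z = 0. Lengths are in mm, angles in degrees, forces in N, time in s.
With the tool pointing down it reaches from about 200 to 875 mm from the base axis. Payload 3.4 kg.
Tool frame: the origin (TCP) lies midway between the tips of the shut fingers; the grasp point (between the pads) lies 19 mm behind it; z points along the fingers, y is the direction in which the jaws open and shut (so a half turn about z gives the same grasp; the last joint's range is limited). The gripper opens to 94 mm and grips with 3 to 60 N. Pads are 16 mm wide; open, the fingers measure 119 mm over their backs; the gripper's body (75 mm by 177 mm) begins 78 mm behind the grasp point.
Start: joints at [-71.333, 15.808, 86.224, -0, 77.962, -6.933], TCP at [248.452, -518.592, 205.493] pointing down, gripper open.
Joint ranges: [-165.64, 165.64], [-43.16, 119.46], [12.63, 154.43], [-67.54, 247.53], [6.08, 155.33], [-154.97, 154.97]. Speed limits (degrees/s): [147.25, 147.25, 180, 180, 180, 180].

## Interface

Orientations are given as a 3x3 rotation matrix whose columns are the frame's x, y, z axes.
In Python, from cell import manip, camera gives the robot as it stands. The module is installed in compiled form; this text tells all that it offers.
- The arm moves only by the shell command python3 -m inch 'ROWS' [OPENING] [FORCE]. ROWS is JSON, a list of rows, each an object with "slide": the shift along the world's x, y, z normalised to -1 to 1, where 1 is 2 cm, a list of three; "angular": the turn, a rotation vector about the world's x, y, z normalised to -1 to 1, where 1 is 0.15 rad, a list of three. A call has 1 to 5 rows; each row shifts and turns the commanded pose from where the row before left it; what a row does not reach is not made up. A row lasts 1/8 s, in which the tool goes at most 62.5 mm and 10.7 degrees, less where a joint would pass 70% of its speed; a pose out of reach is approached as far as the arm can. A call with a number of a shift or a turn outside -1 to 1 is refused whole. A call with a gripper value outside its range is refused whole. OPENING is the opening, from 0 (shut) to 1 (fully open), set as the call begins (- or left out, the last holds). The fingers move at their own pace and stop on an object; FORCE is the grip in N (left out, the last holds). Time passes only in rows, so rows that do not move let the fingers close. It gives the time, the measured TCP pose, the force and the opening at its end, in the units of the state.
- manip.observe(): the state, without advancing time (a new reading comes with each control period).
- camera(name): name is "side" or "top"; returns a dict with "color" (480x640x3 uint8, blue, green, red), "range_z" (480x640 float32, mm along the optical axis (not along the pixel's ray), 0 where there is no reading), "K" (3x3 intrinsics, pixels), "dist_coeffs" ([k1, k2, p1, p2, k3] as OpenCV has them; the pictures are not rectified), "xyz" and "attitude" of the camera in the world. Camera axes: x right, y down, z forward; pixel columns grow to the right and rows downward; lengths in mm; the calibration is good to about 2 mm. A picture is of the moment at which its call begins.
- manip.sign_off(): hands the job in, once; it reports no verdict.
The state is a dict: "time_s": time; "q": joint angles; "dq": joint speeds; "joint_efforts": joint torques, N m; "tool_pos": TCP position; "eef_rot": TCP orientation; "wrist_force": force on the tool from outside, world axes, zero at the start; "wrist_torque": the same for the moment, N m; "width": finger opening in mm.
Only numpy, scipy, OpenCV 4.12 (cv2) and the standard library are available. Lean on these libraries where they do the work, as an engineer would, in place of code of your own. Each camera call takes 0.05 s, during which the arm holds its last target.

## Working session

There is one attempt and no reset: what is moved stays moved. The work goes in short steps, Python scripts to look and compute and a shell command to move; the robot and the scene stay as the last step left them, time stands still between calls to the robot, and variables do not carry over. Pictures are saved under pics/ and viewed, and the job is handed in when it is done.

```bash
mkdir -p pics; python3 - <<'E'
from cell import manip, camera
import cv2, numpy as np, pickle
s=manip.observe(); print({k:np.round(v,3).tolist() for k,v in s.items()})
for n in("top","side"):
    c=camera(n); cv2.imwrite(f"pics/{n}0.png",c["color"]); pickle.dump(c,open(f"{n}0.pkl","wb"))
    print(n,c["K"],c["dist_coeffs"],c["xyz"],c["attitude"])
E
```

```text
{'time_s': 0.0, 'q': [-71.335, 15.847, 86.294, 0.001, 77.961, -6.935], 'dq': [0.099, -0.025, 0.013, -0.022, -0.134, 0.012], 'joint_efforts': [0.002, -40.458, -23.723, 0.071, 0.035, -0.0], 'tool_pos': [248.25, -518.025, 204.618], 'eef_rot': [[0.902, 0.432, -0.001], [0.432, -0.902, 0.002], [0.0, -0.002, -1.0]], 'wrist_force': [0.343, -0.105, 0.099], 'wrist_torque': [0.034, -0.031, 0.015], 'width': 93.849}
top [[584.02793988   0.         316.48467342]
 [  0.         584.02793988 239.02505467]
 [  0.           0.           1.        ]] [-0.14441474  0.          0.          0.          0.        ] [ 441.08472238  -51.71784707 1212.62604674] [[-0.01323041 -0.99770834  0.06635528]
 [-0.99989883  0.01354769  0.00433376]
 [-0.00522279 -0.06629122 -0.99778665]]
side [[435.1862206    0.         322.77128009]
 [  0.         435.1862206  239.66710078]
 [  0.           0.           1.        ]] [-0.08910265  0.          0.          0.          0.        ] [476.86289194 699.83120375 479.22754056] [[-0.99905886 -0.01994514  0.03851725]
 [-0.04333266  0.4981596  -0.8660019 ]
 [-0.00191521 -0.86685593 -0.49855504]]
```

View pics/top0.png

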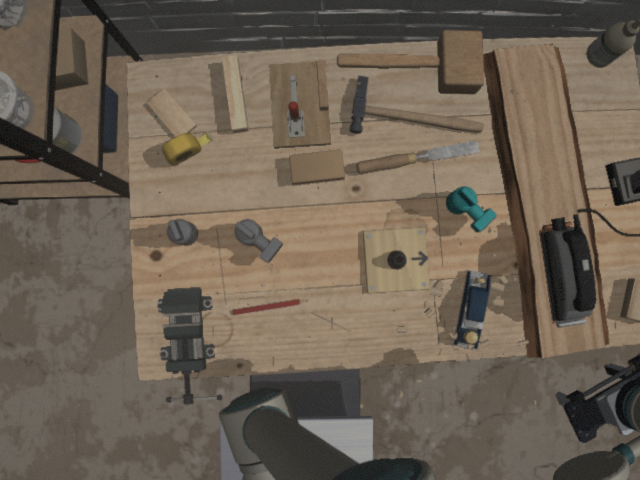

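View pics/side0.png

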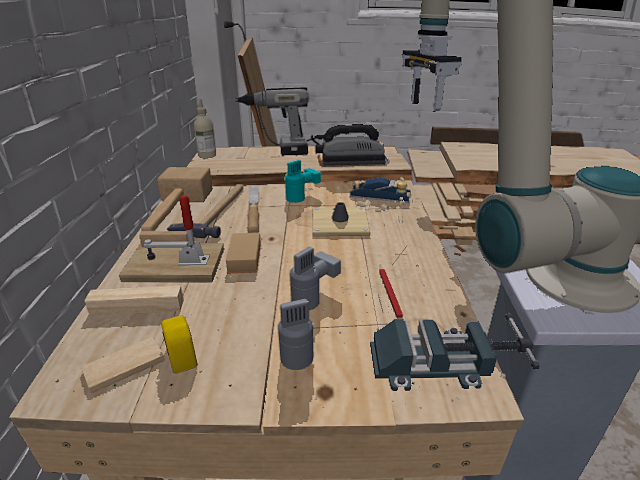

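The top view shows the grey nozzle at about (250,233) with its mouth at (272,248), the cap at (181,232), and the spigot at (397,260) with its arrow at (420,258) pointing image-right. The turquoise look-alike is at (467,203). Next I measure positions from the depth.

```bash
cat > h.py <<'E'
import numpy as np, cv2, pickle
def cloud(c):
    K=c["K"];h,w=c["range_z"].shape
    u,v=np.meshgrid(np.arange(w),np.arange(h))
    p=cv2.undistortPoints(np.stack([u,v],-1).reshape(-1,1,2).astype(np.float64),K,np.array(c["dist_coeffs"])).reshape(h,w,2)
    z=c["range_z"].astype(float)
    P=np.dstack([p[...,0]*z,p[...,1]*z,z])
    W=P@np.array(c["attitude"]).T+np.array(c["xyz"]); W[z==0]=np.nan
    return W
E
python3 - <<'E'
from h import *
c=pickle.load(open("top0.pkl","rb")); W=cloud(c)
def reg(u0,u1,v0,v1,z0,z1):
    S=W[v0:v1,u0:u1].reshape(-1,3); m=(S[:,2]>z0)&(S[:,2]<z1); return S[m]
print("bench",np.nanmedian(reg(300,350,205,230,-30,30),0))
def fit(S):
    r=cv2.minAreaRect(S[:,:2].astype(np.float32)); mc=cv2.minEnclosingCircle(S[:,:2].astype(np.float32)); return len(S),S.mean(0).round(1),r,mc
for nm,b in dict(noz=(225,290,205,270),cap=(160,210,205,260)).items():
    for z in((92,112),(60,78),(40,78)): print(nm,z,fit(reg(*b,*z)))
print("spig top",fit(reg(380,415,240,280,42,56)))
print("spig",fit(reg(380,415,240,280,22,56)))
pl=reg(350,440,215,305,7,18);print("plate",fit(pl))
col=c["color"]
cv2.imwrite("pics/z1.png",cv2.resize(np.hstack([col[200:300,220:320],col[210:310,350:450]]),None,fx=4,fy=4,interpolation=cv2.INTER_NEAREST))
c2=pickle.load(open("side0.pkl","rb"))
cv2.imwrite("pics/z2.png",cv2.resize(c2["color"][180:370,260:420],None,fx=3,fy=3))
E
```

```text
bench [567.73478646 -64.46005066  -0.98461928]
noz (92, 112) (135, array([533.7,  91. , 103.9]), ((533.9931640625, 91.45024871826172), (39.7498664855957, 12.32662582397461), 52.455928802490234), ((534.0338745117188, 91.4189224243164), 20.061443328857422))
noz (60, 78) (730, array([517.3,  69.9,  65.9]), ((519.5942993164062, 72.20346069335938), (94.59329223632812, 49.71759033203125), 53.184513092041016), ((520.2415771484375, 70.4542236328125), 48.71453857421875))
noz (40, 78) (848, array([516.1,  68.2,  64.4]), ((519.5942993164062, 72.20346069335938), (94.59329223632812, 49.71759033203125), 53.184513092041016), ((519.1502685546875, 70.65814971923828), 49.16814041137695))
cap (92, 112) (152, array([536. , 226.5, 102.6]), ((536.25146484375, 227.89645385742188), (39.71070098876953, 13.4558687210083), 22.78810691833496), ((536.4097290039062, 227.23092651367188), 20.046777725219727))
cap (60, 78) (329, array([536.1, 222.6,  68.1]), ((537.1644287109375, 226.78414916992188), (51.14447021484375, 47.812923431396484), 70.5401611328125), ((535.89404296875, 227.25440979003906), 26.07137107849121)
[... 151 characters left out ...]
 ((535.9017944335938, 227.16627502441406), 26.15756607055664))
spig top (118, array([ 476.8, -210. ,   48.1]), ((476.51336669921875, -209.675048828125), (24.007089614868164, 24.129009246826172), 89.6378402709961), ((476.63482666015625, -210.17918395996094), 12.674245834350586))
spig (255, array([ 476.6, -208.6,   39. ]), ((476.981689453125, -210.65646362304688), (36.36545944213867, 35.29918670654297), 10.45547103881836), ((477.102783203125, -210.33547973632812), 19.240407943725586))
plate (3565, array([ 473.5, -211.6,   11.6]), ((461.0478820800781, -222.71392822265625), (159.73712158203125, 153.4560089111328), 2.992548704147339), ((467.131103515625, -219.91204833984375), 102.26143646240234))
```

View pics/z1.png

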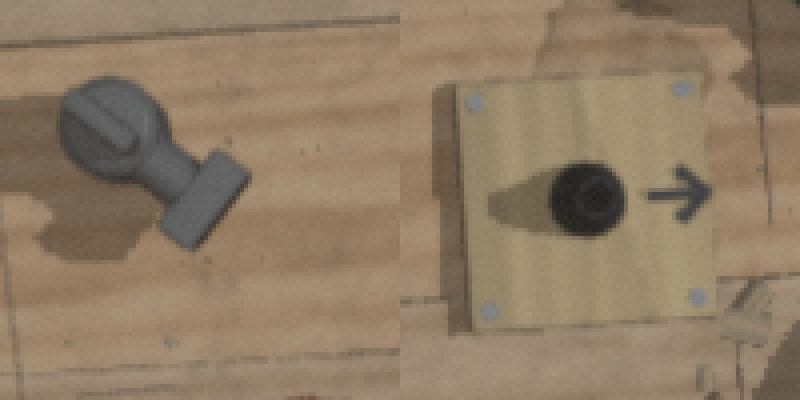

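View pics/z2.png

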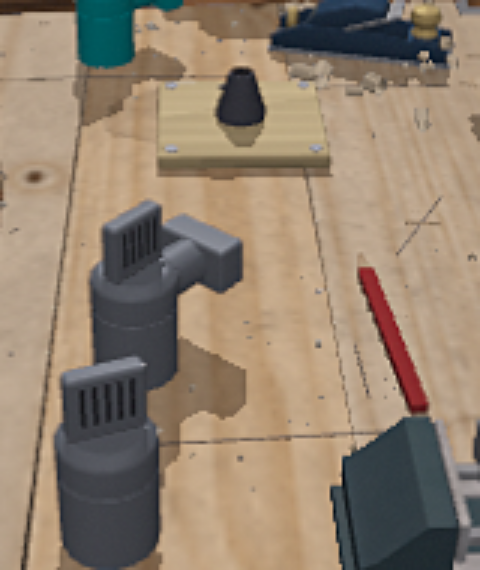

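```bash
python3 - <<'E'
from h import *
c=pickle.load(open("top0.pkl","rb")); W=cloud(c); g=c["color"].astype(int)
# arrow
sub=np.zeros(g.shape[:2],bool); sub[245:275,409:431]=1
m=sub&(g.sum(2)<255)
v,u=np.nonzero(m); print(len(u),u.min(),u.max(),v.min(),v.max())
S=W[m]; print("arrow mean",S.mean(0))
a=np.array([476.7,-210.1]); d=S.mean(0)[:2]-a; print("yaw via mean",np.degrees(np.arctan2(d[1],d[0])),np.hypot(*d), np.linalg.norm(S[:,:2]-a,axis=1)[[0]], np.linalg.norm(S[:,:2]-a,axis=1).min(),np.linalg.norm(S[:,:2]-a,axis=1).max())
# screws approx px (in 4x zoom)
px=np.array([[475,104],[683,90],[698,299],[490,312]])/4.-[100,0]+[350,210]
Q=np.array([W[int(round(y)),int(round(x))] for x,y in px]); print(Q.round(1), Q.mean(0))
for i in range(4):
    e=Q[(i+1)%4]-Q[i]; print(np.degrees(np.arctan2(e[1],e[0])),np.linalg.norm(e))
# side camera cross-check
c2=pickle.load(open("side0.pkl","rb")); W2=cloud(c2)
def circ(S):
    from scipy.optimize import least_squares
    r=least_squares(lambda p:np.hypot(S[:,0]-p[0],S[:,1]-p[1])-p[2],[*S.mean(0)[:2]-[0,20],25],loss="soft_l1"); return r.x,np.sqrt((r.fun**2).mean())
def reg(u0,u1,v0,v1,z0,z1):
    S=W2[v0:v1,u0:u1].reshape(-1,3); return S[(S[:,2]>z0)&(S[:,2]<z1)]
S=reg(285,350,240,320,15,60); S=S[S[:,1]>85] ; print("noz side",len(S),circ(S))
S=reg(285,350,240,320,80,108); print("fin side",len(S),S.mean(0),cv2.minAreaRect(S[:,:2].astype(np.float32)))
S=reg(325,355,198,225,18,48);k=[S[(S[:,2]>z)&(S[:,2]<z+10)] for z in(18,28,38)];[print("spig side",len(s),s.mean(0),circ(s)) for s in k]
E
```

```text
66 412 426 252 264
arrow mean [ 478.99001804 -261.053013     13.64830886]
yaw via mean -87.4266461695209 51.004448004132705 [49.75151463] 32.34286246088104 62.57704972233165
[[ 525.5 -154.6   15.2]
 [ 532.4 -262.6   14.1]
 [ 423.1 -266.3   14.2]
 [ 418.6 -159.3   10.4]] [ 474.89169767 -210.69930268   13.4444243 ]
-86.33611730367676 108.24323382089725
-178.0884699265475 109.40287344930707
92.38256392637018 107.18340100811226
2.487078467734261 107.08588693101159
noz side 559 (array([536.39813754,  89.84265122,  25.04043008]), np.float64(0.8402246079401633))
fin side 779 [534.9844737  170.87720614  96.05250386] ((535.5817260742188, 156.7401123046875), (31.589820861816406, 162.5841522216797), 0.7938359379768372)
spig side 73 [ 478.08287081 -198.45395443   22.91176257] (array([ 478.23157544, -212.80917878,   18.93754736]), np.float64(1.5178186470337647))
spig side 64 [ 478.04024222 -200.06404671   32.67335257] (array([ 477.77627879, -211.8712646 ,   15.70452608]), np.float64(1.7236008834123628))
spig side 53 [ 478.35187536 -202.31931053   42.61309272] (array([ 477.89259612, -210.8959912 ,   12.07257088]), np.float64(1.6658403479829103))
```

```bash
python3 -m inch '[{"slide":[0.46,0.98,0],"angular":[0,0,0.1]},{"slide":[0.46,0.98,0],"angular":[0,0,0.1]},{"slide":[0.46,0.98,0],"angular":[0,0,0.1]},{"slide":[0.46,0.98,0],"angular":[0,0,0.1]},{"slide":[0.46,0.98,0],"angular":[0,0,0.1]}]' 0.6 25
```

```text
time_s: 0.72
tool_pos: [295.2, -418.9, 205.7]
eef_rot: [[0.866, 0.5, 0.0], [0.5, -0.866, -0.0], [0.0, 0.0, -1.0]]
wrist_force: [-0.3, -0.8, -0.0]
width: 56.1
```

```bash
python3 -m inch '[{"slide":[0.46,0.98,0],"angular":[0,0,0.1]},{"slide":[0.46,0.98,0],"angular":[0,0,0.1]},{"slide":[0.46,0.98,0],"angular":[0,0,0.1]},{"slide":[0.46,0.98,0],"angular":[0,0,0.1]},{"slide":[0.46,0.98,0],"angular":[0,0,0.1]}]'
python3 -m inch '[{"slide":[0.46,0.98,0],"angular":[0,0,0.1]},{"slide":[0.46,0.98,0],"angular":[0,0,0.1]},{"slide":[0.46,0.98,0],"angular":[0,0,0.1]},{"slide":[0.46,0.98,0],"angular":[0,0,0.1]},{"slide":[0.46,0.98,0],"angular":[0,0,0.1]}]'
python3 -m inch '[{"slide":[0.46,0.98,0],"angular":[0,0,0.1]},{"slide":[0.46,0.98,0],"angular":[0,0,0.1]},{"slide":[0.46,0.98,0],"angular":[0,0,0.1]},{"slide":[0.46,0.98,0],"angular":[0,0,0.1]},{"slide":[0.46,0.98,0],"angular":[0,0,0.1]}]'
python3 -m inch '[{"slide":[0.46,0.98,0],"angular":[0,0,0.1]},{"slide":[0.46,0.98,0],"angular":[0,0,0.1]},{"slide":[0.46,0.98,0],"angular":[0,0,0.1]},{"slide":[0.46,0.98,0],"angular":[0,0,0.1]},{"slide":[0.46,0.98,0],"angular":[0,0,0.1]}]'
```

```text
time_s: 1.35
tool_pos: [341.0, -321.3, 205.5]
eef_rot: [[0.827, 0.563, 0.0], [0.563, -0.827, -0.0], [0.0, 0.0, -1.0]]
wrist_force: [0.2, -0.5, -0.7]
width: 56.6
time_s: 1.98
tool_pos: [386.8, -223.3, 205.5]
eef_rot: [[0.782, 0.623, 0.0], [0.623, -0.782, -0.0], [0.0, 0.0, -1.0]]
wrist_force: [-0.7, -0.3, 0.1]
width: 56.3
time_s: 2.6
tool_pos: [432.6, -125.3, 205.5]
eef_rot: [[0.733, 0.68, 0.0], [0.68, -0.733, -0.0], [0.0, 0.0, -1.0]]
wrist_force: [-0.2, 0.7, -0.1]
width: 56.5
time_s: 3.22
tool_pos: [478.5, -27.3, 205.5]
eef_rot: [[0.68, 0.733, 0.0], [0.733, -0.68, -0.0], [-0.0, 0.0, -1.0]]
wrist_force: [0.5, 0.8, -0.8]
width: 56.4
```

```bash
python3 -m inch '[{"slide":[0.47,0.98,0],"angular":[0,0,0.11]},{"slide":[0.47,0.98,0],"angular":[0,0,0.11]},{"slide":[0.47,0.98,0],"angular":[0,0,0.11]},{"slide":[0.47,0.98,0],"angular":[0,0,0.11]},{"slide":[0.47,0.98,0],"angular":[0,0,0.11]}]'
python3 -m inch '[{"slide":[0.45,0.96,0],"angular":[0,0,0.11]},{"slide":[0,0,-1],"angular":[0,0,0]},{"slide":[0,0,-1],"angular":[0,0,0]},{"slide":[0,0,-1],"angular":[0,0,0]},{"slide":[0,0,0],"angular":[0,0,0]}]'
python3 - <<'E'
from cell import camera
import cv2,numpy as np
a=camera("side")["color"][150:370,220:460];b=camera("top")["color"][150:300,150:350]
cv2.imwrite("pics/s1.png",cv2.resize(a,None,fx=2.6,fy=2.6));cv2.imwrite("pics/t1.png",cv2.resize(b,None,fx=3,fy=3))
E
```

```text
time_s: 3.85
tool_pos: [525.4, 70.8, 205.5]
eef_rot: [[0.617, 0.787, -0.0], [0.787, -0.617, -0.0], [-0.0, 0.0, -1.0]]
wrist_force: [0.1, 0.3, -0.7]
width: 56.3
time_s: 4.47
tool_pos: [533.1, 89.1, 144.1]
eef_rot: [[0.605, 0.796, -0.004], [0.796, -0.605, -0.0], [-0.002, -0.003, -1.0]]
wrist_force: [-0.6, -1.0, 1.5]
width: 56.4
```

View pics/s1.png

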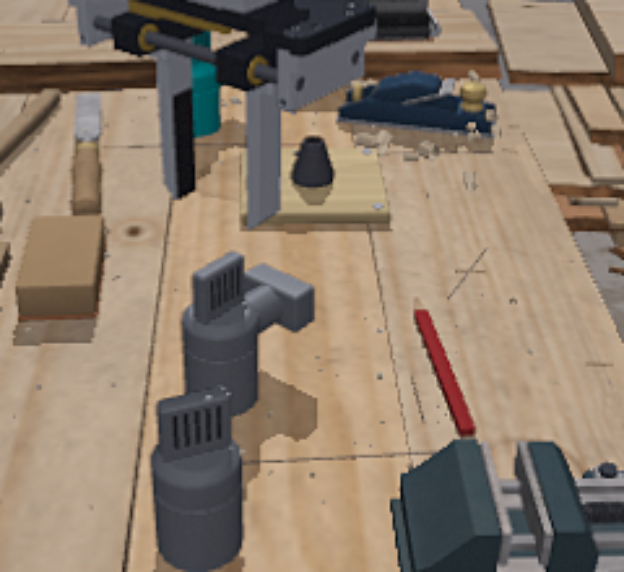

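View pics/t1.png

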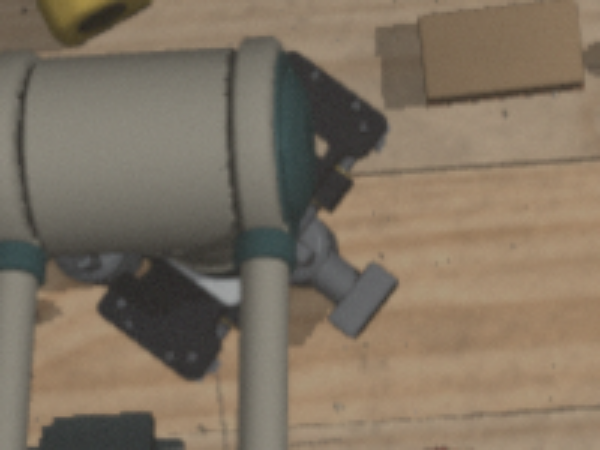

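The gripper hangs over the fin with its jaws across it: in the side view the fingers straddle the fin at about (215,285), and the cap is clear. I lower it now.

```bash
python3 -m inch '[{"slide":[0.05,0.05,-1],"angular":[0,0,0]},{"slide":[0.03,0.05,-1],"angular":[0,0,0]},{"slide":[0,0,-1],"angular":[0,0,0]},{"slide":[0,0,-0.5],"angular":[0,0,0]},{"slide":[0,0,0],"angular":[0,0,0]}]'
python3 - <<'E'
from cell import camera
import cv2
a=camera("side")["color"][180:340,230:400]
cv2.imwrite("pics/s2.png",cv2.resize(a,None,fx=3.5,fy=3.5))
E
```

```text
time_s: 5.2
tool_pos: [536.2, 90.7, 75.6]
eef_rot: [[0.605, 0.796, 0.0], [0.796, -0.605, -0.0], [-0.0, 0.0, -1.0]]
wrist_force: [-0.5, 0.1, -0.1]
width: 56.4
```

View pics/s2.png

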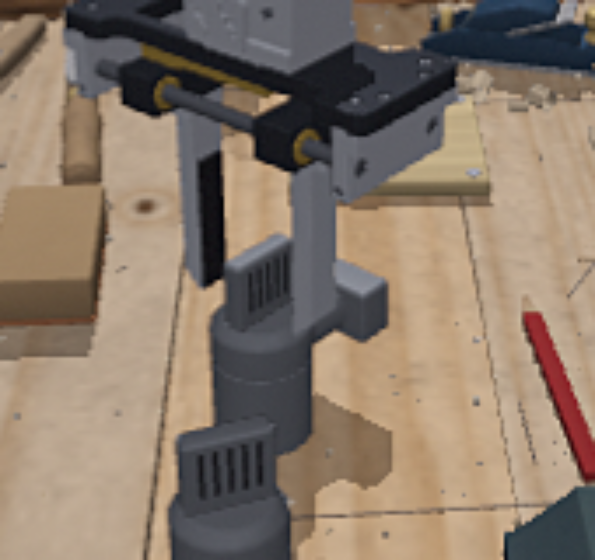

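The fin at (258,280) sits between the two fingers, with their tips just above the tube top. I close the jaws.

```bash
python3 -m inch '[{"slide":[0,0,-0.05],"angular":[0,0,0]},{"slide":[0,0,0],"angular":[0,0,0]},{"slide":[0,0,0],"angular":[0,0,0]},{"slide":[0,0,0],"angular":[0,0,0]}]' 0 30
python3 -m inch '[{"slide":[0,0,0],"angular":[0,0,0]},{"slide":[0,0,0.5],"angular":[0,0,0]},{"slide":[0,0,1],"angular":[0,0,0]},{"slide":[0,0,1],"angular":[0,0,0]},{"slide":[0,0,1],"angular":[0,0,0]}]'
```

```text
time_s: 5.75
tool_pos: [536.1, 90.6, 74.6]
eef_rot: [[0.605, 0.796, 0.0], [0.796, -0.605, -0.0], [0.0, 0.0, -1.0]]
wrist_force: [0.0, -1.4, -0.0]
width: 19.7
time_s: 6.38
tool_pos: [536.0, 90.6, 145.6]
eef_rot: [[0.605, 0.796, 0.0], [0.796, -0.605, -0.0], [0.0, 0.0, -1.0]]
wrist_force: [-0.7, 0.4, -1.3]
width: 12.0
```

Width 12 mm means the fin is held. I carry it to the outlet and turn it by 39.5°.

```bash
python3 -m inch '[{"slide":[-0.18,-0.94,0.1],"angular":[0,0,0.29]},{"slide":[-0.18,-0.94,0.1],"angular":[0,0,0.29]},{"slide":[-0.18,-0.94,0],"angular":[0,0,0.29]},{"slide":[-0.18,-0.94,0],"angular":[0,0,0.29]},{"slide":[-0.18,-0.94,0],"angular":[0,0,0.29]}]'
python3 -m inch '[{"slide":[-0.18,-0.94,0],"angular":[0,0,0.29]},{"slide":[-0.18,-0.94,0],"angular":[0,0,0.29]},{"slide":[-0.18,-0.94,0],"angular":[0,0,0.29]},{"slide":[-0.18,-0.94,0],"angular":[0,0,0.29]},{"slide":[-0.18,-0.94,0],"angular":[0,0,0.29]}]'
python3 -m inch '[{"slide":[-0.18,-0.94,0],"angular":[0,0,0.29]},{"slide":[-0.18,-0.94,0],"angular":[0,0,0.29]},{"slide":[-0.18,-0.94,0],"angular":[0,0,0.29]},{"slide":[-0.18,-0.94,0],"angular":[0,0,0.29]},{"slide":[-0.18,-0.94,0],"angular":[0,0,0.29]}]'
python3 -m inch '[{"slide":[-0.25,-0.94,0],"angular":[0,0,0.25]},{"slide":[0,0,0],"angular":[0,0,0]},{"slide":[0,0,0],"angular":[0,0,0]}]'
cat > look.py <<'E'
import sys,pickle
from cell import camera
import cv2,numpy as np
n=sys.argv[1]
c=camera("side");pickle.dump(c,open(f"side{n}.pkl","wb"));t=camera("top");pickle.dump(t,open(f"top{n}.pkl","wb"))
a=c["color"][120:280,260:430];b=t["color"][200:310,340:450]
a=cv2.resize(a,(510,480));b=cv2.resize(b,(290,290));b=np.vstack([b,np.zeros((190,290,3),np.uint8)])
cv2.imwrite(f"pics/l{n}.png",np.hstack([a,b]))
E
python3 look.py 2
```

```text
time_s: 7.0
tool_pos: [517.9, -4.0, 149.1]
eef_rot: [[0.418, 0.909, 0.001], [0.909, -0.418, -0.0], [0.0, 0.001, -1.0]]
wrist_force: [-0.6, -0.1, -0.7]
width: 11.8
time_s: 7.62
tool_pos: [499.9, -98.0, 149.1]
eef_rot: [[0.212, 0.977, 0.001], [0.977, -0.212, -0.0], [-0.0, 0.001, -1.0]]
wrist_force: [0.5, 0.3, -0.8]
width: 12.1
time_s: 8.25
tool_pos: [481.9, -192.0, 149.1]
eef_rot: [[-0.004, 1.0, 0.0], [1.0, 0.004, -0.0], [-0.0, 0.0, -1.0]]
wrist_force: [-0.9, 0.1, -1.0]
width: 11.5
time_s: 8.62
tool_pos: [477.1, -209.6, 148.7]
eef_rot: [[-0.039, 0.999, 0.0], [0.999, 0.039, 0.001], [0.001, 0.0, -1.0]]
wrist_force: [0.0, 0.3, -0.7]
width: 11.9
```

View pics/l2.png

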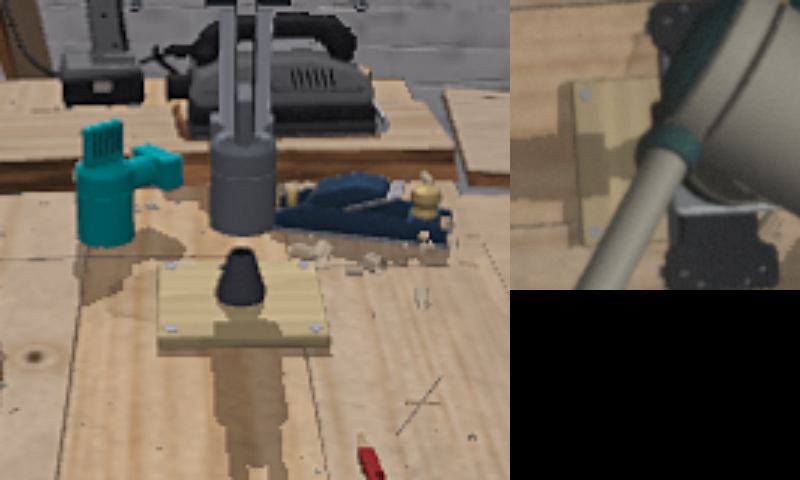

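The tube hangs above the spigot at about (243,190), with the spigot top at (241,255). I check the axis offset and any tilt with the side depth.

```bash
python3 - <<'E'
from h import *
from scipy.optimize import least_squares
def circ(S,r):
    f=least_squares(lambda p:np.hypot(S[:,0]-p[0],S[:,1]-p[1])-r,S.mean(0)[:2]-[0,15],loss="soft_l1"); return f.x.round(1),np.sqrt((f.fun**2).mean()).round(2)
W=cloud(pickle.load(open("side2.pkl","rb")))
S=W[150:205,325:357].reshape(-1,3); S=S[(np.abs(S[:,1]+195)<40)&(np.abs(S[:,0]-477)<30)]
for z in range(60,150,10):
    s=S[(S[:,2]>z)&(S[:,2]<z+10)]
    if len(s)>15: print(z,len(s),s.mean(0).round(1),circ(s,25.5))
W=cloud(pickle.load(open("side0.pkl","rb")))
S=W[198:228,325:357].reshape(-1,3)
for z in range(14,50,6):
    s=S[(S[:,2]>z)&(S[:,2]<z+6)]
    if len(s)>15: print("spig",z,len(s),s.mean(0).round(1),circ(s,20-10*(z+3-12)/38.))
S=W[240:320,285:350].reshape(-1,3);S=S[(S[:,1]>85)&(S[:,1]<125)]
for z in range(5,65,10):
    s=S[(S[:,2]>z)&(S[:,2]<z+10)]
    if len(s)>15: print("noz0",z,len(s),circ(s,25.5))
E
```

```text
70 37 [ 477.3 -191.7   77.9] (array([ 478. , -211.7]), np.float64(1.21))
80 89 [ 478.1 -190.9   84.9] (array([ 477.6, -210.8]), np.float64(1.11))
90 93 [ 477.3 -190.3   95.1] (array([ 477.6, -210.6]), np.float64(1.34))
100 93 [ 476.8 -190.2  105.1] (array([ 477.9, -210.9]), np.float64(1.17))
110 93 [ 477.4 -190.2  115.1] (array([ 477.9, -210.9]), np.float64(1.33))
120 93 [ 477.1 -190.3  125. ] (array([ 477.8, -211.1]), np.float64(1.27))
130 100 [ 478.5 -190.4  135.2] (array([ 477.5, -211. ]), np.float64(1.27))
140 134 [ 477.2 -198.5  144.3] (array([ 477.3, -216.2]), np.float64(5.64))
spig 14 193 [ 474.  -210.8   15.1] (array([ 475.8, -211.2]), np.float64(23.04))
spig 20 42 [ 477.5 -197.7   23. ] (array([ 478.3, -210.5]), np.float64(1.51))
spig 26 41 [ 478.6 -199.8   28.7] (array([ 477.9, -210.3]), np.float64(1.6))
spig 32 38 [ 477.2 -200.4   34.7] (array([ 477.6, -210.3]), np.float64(1.58))
spig 38 35 [ 478.2 -201.7   40.8] (array([ 479.1, -190.7]), np.float64(4.48))
spig 44 28 [ 478.3 -203.2   47.1] (array([ 478.2, -210.7]), np.float64(1.41))
noz0 5 53 (array([536.6,  89.5]), np.float64(0.81))
noz0 15 78 (array([536.4,  89.4]), np.float64(0.84))
noz0 25 135 (array([536.5,  89.5]), np.float64(0.83))
noz0 35 136 (array([536.5,  89.3]), np.float64(0.84))
noz0 45 136 (array([536.3,  89. ]), np.float64(0.84))
noz0 55 156 (array([536.5,  89.3]), np.float64(0.91))
```

Nozzle axis (477.7, −210.9) and spigot (478.0, −210.5) agree within 1 mm, and the nozzle is upright. I lower it.

```bash
python3 -m inch '[{"slide":[0,0,-1],"angular":[0,0,0]},{"slide":[0,0,-0.7],"angular":[0,0,0]},{"slide":[0,0,-0.4],"angular":[0,0,0]},{"slide":[0,0,-0.3],"angular":[0,0,0]},{"slide":[0,0,0],"angular":[0,0,0]}]'
```

```text
time_s: 9.35
tool_pos: [477.0, -210.1, 100.2]
eef_rot: [[-0.04, 0.999, -0.0], [0.999, 0.04, 0.0], [0.0, -0.0, -1.0]]
wrist_force: [0.7, 0.3, -0.7]
width: 11.8
```

```bash
python3 -m inch '[{"slide":[0,0,-0.3],"angular":[0,0,0]},{"slide":[0,0,-0.2],"angular":[0,0,0]},{"slide":[0,0,-0.1],"angular":[0,0,0]},{"slide":[0,0,0],"angular":[0,0,0]}]'
```

```text
time_s: 9.85
tool_pos: [477.0, -210.1, 88.4]
eef_rot: [[-0.04, 0.999, -0.0], [0.999, 0.04, 0.0], [0.0, -0.0, -1.0]]
wrist_force: [0.4, 0.6, -1.1]
width: 12.0
```

```bash
python3 -m inch '[{"slide":[0,0,-0.06],"angular":[0,0,0]},{"slide":[0,0,-0.06],"angular":[0,0,0]},{"slide":[0,0,0],"angular":[0,0,0]}]'; python3 look.py 3
```

```text
time_s: 10.22
tool_pos: [477.2, -210.3, 86.5]
eef_rot: [[-0.04, 0.999, 0.001], [0.999, 0.04, -0.0], [-0.0, 0.001, -1.0]]
wrist_force: [-0.6, 0.7, 2.1]
width: 12.0
```

View pics/l3.png

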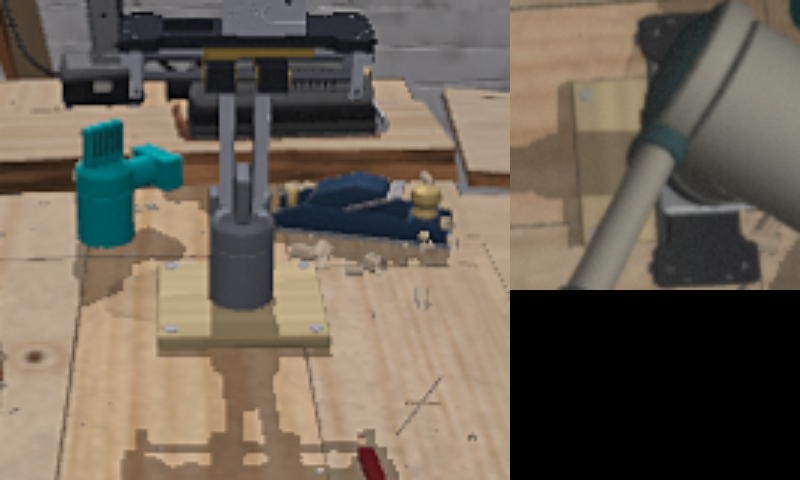

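The nozzle is on the plate at (240,300) in the side view, and the wrist shows about 3 N of contact. I release and rise.

```bash
python3 -m inch '[{"slide":[0,0,0],"angular":[0,0,0]},{"slide":[0,0,0],"angular":[0,0,0]},{"slide":[0,0,0],"angular":[0,0,0]},{"slide":[0,0,0],"angular":[0,0,0]}]' 0.5
python3 -m inch '[{"slide":[0,0,0.5],"angular":[0,0,0]},{"slide":[0,0,1],"angular":[0,0,0]},{"slide":[0,0,1],"angular":[0,0,0]},{"slide":[0,0,1],"angular":[0,0,0]},{"slide":[0,0,1],"angular":[0,0,0]}]'
python3 -m inch '[{"slide":[-1,0,1],"angular":[0,0,0]},{"slide":[-1,0.5,1],"angular":[0,0,0]},{"slide":[-1,1,0],"angular":[0,0,0]},{"slide":[-1,1,0],"angular":[0,0,0]},{"slide":[-1,1,0],"angular":[0,0,0]}]'
python3 -m inch '[{"slide":[-0.5,1,0],"angular":[0,0,0]},{"slide":[-0.5,1,0],"angular":[0,0,0]},{"slide":[-0.5,1,0],"angular":[0,0,0]},{"slide":[0,1,0],"angular":[0,0,0]},{"slide":[0,1,0],"angular":[0,0,0]}]'
python3 look.py 4
```

```text
time_s: 10.82
tool_pos: [477.0, -210.2, 86.0]
eef_rot: [[-0.04, 0.999, -0.0], [0.999, 0.04, 0.0], [0.0, -0.0, -1.0]]
wrist_force: [-0.7, 0.2, 0.3]
width: 46.1
time_s: 11.45
tool_pos: [477.2, -210.3, 177.5]
eef_rot: [[-0.04, 0.999, 0.001], [0.999, 0.04, -0.0], [-0.001, 0.001, -1.0]]
wrist_force: [0.5, -0.5, 0.5]
width: 47.0
time_s: 12.08
tool_pos: [376.5, -139.7, 216.8]
eef_rot: [[-0.04, 0.999, 0.001], [0.999, 0.04, -0.001], [-0.001, 0.001, -1.0]]
wrist_force: [1.3, -0.1, 0.3]
width: 47.2
time_s: 12.7
tool_pos: [347.1, -39.0, 216.3]
eef_rot: [[-0.04, 0.999, 0.001], [0.999, 0.04, -0.0], [-0.0, 0.001, -1.0]]
wrist_force: [0.9, 0.0, -0.1]
width: 47.2
```

View pics/l4.png

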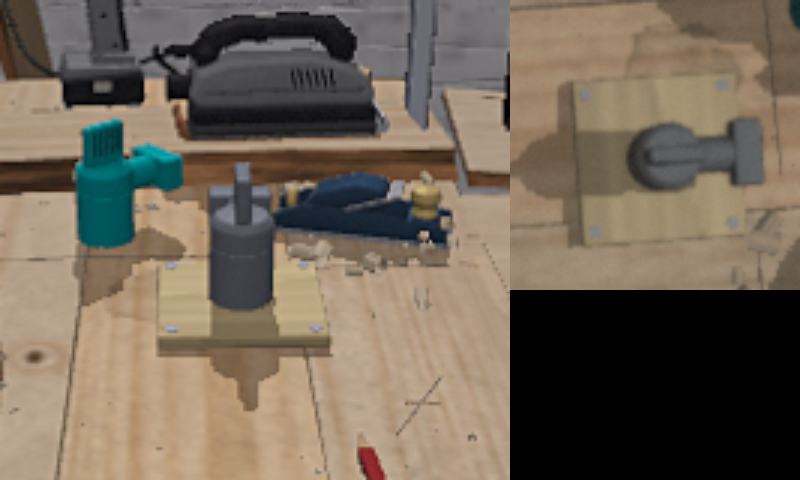

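The nozzle stands on the plate in both views, with the mouth at (745,150) in the top inset over the arrow. I check the numbers.

```bash
python3 - <<'E'
from h import *
from cell import manip
W=cloud(pickle.load(open("top4.pkl","rb")))
S=W[235:280,375:435].reshape(-1,3)
f=S[(S[:,2]>102)&(S[:,2]<130)]; print("fin",f.mean(0),cv2.minAreaRect(f[:,:2].astype(np.float32)), np.median(f[:,2]))
s=S[(S[:,2]>72)&(S[:,2]<90)]; print(cv2.minAreaRect(s[:,:2].astype(np.float32)))
b=S[(S[:,2]>60)&(S[:,2]<95)&(S[:,1]<-259)]; print("mouth box",b.mean(0),cv2.minAreaRect(b[:,:2].astype(np.float32)))
r=S[(S[:,2]>74)&(S[:,2]<90)&(S[:,1]>-235)]; print("tube top z",np.median(r[:,2]))
Wc=cloud(pickle.load(open("top4.pkl","rb")))[205:260,160:210].reshape(-1,3); k=Wc[(Wc[:,2]>92)&(Wc[:,2]<112)]
print("cap fin",k.mean(0) if len(k) else None)
W2=cloud(pickle.load(open("side4.pkl","rb")))
from scipy.optimize import least_squares
S=W2[180:225,325:357].reshape(-1,3)
for z in (20,35,50,65):
    s=S[(S[:,2]>z)&(S[:,2]<z+12)&(np.abs(S[:,1]+195)<25)]
    f=least_squares(lambda p:np.hypot(S_[:,0]-p[0],S_[:,1]-p[1])-25.5,s.mean(0)[:2]-[0,15],loss="soft_l1") if (S_:=s) is not None else 0
    print(z,f.x.round(1))
print(manip.observe()["wrist_force"])
E
```

```text
fin [ 476.66984561 -208.33049671  115.27511341] ((476.7334899902344, -209.17616271972656), (12.333013534545898, 39.17413330078125), 3.2014365196228027) 115.61614395048173
((477.4730224609375, -231.11721801757812), (49.428428649902344, 93.97625732421875), 2.7422404289245605)
mouth box [ 479.41381226 -268.02740092   76.12067142] ((479.5613098144531, -268.3544006347656), (18.62394142150879, 49.28156280517578), 89.58727264404297)
tube top z 80.26057961473157
cap fin [536.0390435  226.3955053  102.68681835]
20 [ 477.9 -211.5]
35 [ 478.2 -211.4]
50 [ 477.9 -211.7]
65 [ 478.  -211.6]
[ 0.62936324  0.22852942 -0.56519456]
```

```bash
python3 -c "
from cell import manip
manip.sign_off()"
```

```text
the job is handed in; nothing more can be done
```

I gripped the grey nozzle by its fin, carried it to the outlet, turned it about 39.5° to match the arrow, and lowered it over the spigot. I then let go and moved the arm clear. The job was handed in after about 13 s of the 38 s allowed; sign-off gives no verdict.

Last checks after release:

| Check | Measured | Required |
|---|---|---|
| Nozzle axis vs spigot axis | about 1 mm off, side camera: (478.0, −211.5) vs (478.0, −210.5) | within 8 mm |
| Height | fin top about 115.5 mm, tube top about 80 mm: fully down on the plate (nominal 117 and 82 mm) | within 5 mm of the plate |
| Upright | axis the same at every height measured | within about 6° |
| Mouth direction | about −87°, arrow about −87.5° | within about 15° |
| Blanking cap | within 0.2 mm of its starting position | within 30 mm |
| Robot | clear of everything, gripper open | touches nothing |

No check failed. The two cameras differed by 1–2 mm in absolute position and in height, which is within the stated calibration.

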